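# Clamp a glued-up box blank in the bench screw clamp

### The arm

A 6-joint arm with a two-finger parallel gripper is mounted at the origin on the work surface. World frame = base frame: x ahead of the robot, y to its left, z up, the work surface at z = 0. Lengths are in m, angles in rad, forces in N, time in s.
With the tool pointing down it reaches from about 0.3 to 0.825 m from the base axis. Payload 5.4 kg.
Tool frame: the origin (TCP) lies midway between the tips of the shut fingers; the grasp point (between the pads) lies 19 mm behind it; z points along the fingers, y is the line along which they close (so a half turn about z gives the same grasp; the last joint's range is limited). The gripper opens to 92 mm and grips with 3 to 60 N. Pads are 20 mm wide; open, the fingers measure 128 mm over their backs; the gripper's body (75 mm by 189 mm) begins 69 mm behind the grasp point.
Start: joints at [-1.415, 0.158, 1.597, -0, 1.386, -0.21], TCP at [0.206, -0.537, 0.215] pointing down, gripper open.
Joint ranges: [-2.91, 2.91], [-0.94, 2.29], [0.18, 2.7], [-1.29, 4.43], [0.17, 2.64], [-3, 3]. Speed limits (rad/s): [2.57, 2.57, 3.14, 3.14, 3.14, 3.14].

### API

Orientations are given as [roll, pitch, yaw] about the fixed x, y, z axes, in that order (R = Rz(yaw) Ry(pitch) Rx(roll)).
In Python, from bench import telemetry, optics, job gives the robot as it stands. The module is installed in compiled form; this text tells all that it offers.
- The arm moves only by the shell command python3 -m creep 'ROWS' [FORCE]. ROWS is JSON, a list of rows, each a list of 7 numbers: the shift along the tool's x, y, z each as a share of 0.3 m, from -1 to 1, then the turn, a rotation vector about the tool's x, y, z each as a share of 30 degrees, from -1 to 1, then the opening, from 0 (shut) to 1 (fully open). A call has 1 to 10 rows; each row shifts and turns the commanded pose from where the row before left it, along the tool's axes as they then stand; what a row does not reach is not made up. A row lasts 1/12 s, in which the tool goes at most 41.7 mm and 7.16 degrees, less where a joint would pass 70% of its speed; a pose out of reach is approached as far as the arm can. A call with a number of a shift or a turn outside -1 to 1 is refused whole. A call with a gripper value outside its range is refused whole. The fingers move at their own pace and stop on an object; FORCE is the grip in N (left out, the last holds). Time passes only in rows, so rows that do not move let the fingers close. It gives the time, the measured TCP pose, the force, the opening and the grip force at its end, in the units of the state.
- telemetry.state(): the state, without advancing time (a new reading comes with each control period).
- optics.snapshot(name): name is "scene" or "side" or "wrist"; returns (picture, depth): 480x640x3 uint8, red, green, blue; 480x640 float32, m along the optical axis (not along the pixel's ray), 0 where there is no reading.
- optics.camera_params(name): a dict with "fx", "fy", "cx", "cy" (pixels), "R" (3x3) and "t" (3): a world point X has camera coordinates R X + t; the wrist camera has in their place "mount" (4x4, takes a point from camera to tool coordinates, whose origin is the TCP and whose axes are the flange's). Camera axes: x right, y down, z forward; pixel columns grow to the right and rows downward; lengths in m; the calibration is good to about 2 mm. A picture is of the moment at which its call begins: read the wrist's pose just before it. camera_params takes no time and is no camera call.
- job.hand_in(): hands the job in; it is judged then, once.
The state is a dict: "time": time; "joint_positions": joint angles; "joint_vel": joint speeds; "joint_efforts": joint torques, N m; "tool_pos": TCP position; "tool_rot": TCP orientation; "force": force on the tool from outside, world axes, zero at the start; "torque": the same for the moment, N m; "opening": finger opening in m; "grip_force": force on a finger pad.
Only numpy, scipy, OpenCV 4.12 (cv2) and the standard library are available. Lean on these libraries where they do the work, as an engineer would, in place of code of your own. Each camera call takes 0.05 s, during which the arm holds its last target. There are 200 camera calls.

### The job

The glued-up wooden blank lies half in the bench clamp: slide it along the bed until it is fully home against the back stop, then wind the screw down clockwise by its cross bar until the jaw holds the blank firmly. The fresh glue must not be crushed out: aim for about 60 newtons on the blank and never let it pass 120; then leave the bar alone and leave the mug, bottle and tin where they stand.

Things in the scene. Friction and masses are not known exactly. Their poses are not given: they have to be found in the camera images.
- clamp: Bench screw clamp fixed to the table: grey bed 300 x 190 mm, its top 30 mm above the table, two 22 mm steel columns 72 mm either side of the middle, and a grey cross beam on them. Origin: on the table under the screw axis; x points from the open front (robot side) to the back stop, y along the beam, z up. The bed runs from x = -190 to +110 mm. Position and yaw vary.
- seat (a point): Point on the top of the bed straight under the screw axis, axes as the clamp's: where the blank's origin lies when it is home. The back stop is a dark steel bar across the bed, face at x = +80 mm, 120 mm wide, 35 mm high.
- beam_top (a point): Middle of the top of the grey cross beam, 165 mm above the table; the beam is 40 mm deep, 184 mm wide and 30 mm high. A nut of radius 21 mm on it reaches 8 mm higher.
- jaw: The jaw: dark steel plate 90 x 110 x 16 mm between the columns, sliding only up and down. Origin: centre of its underside, about 96 mm above the table at the start. It goes down 20 mm for each clockwise turn of the screw (3.2 mm per rad), and the screw and bar go down with it. Stiff spring discs between screw and jaw give a millimetre or two under load.
- bar_mid (a point): Middle of the cross bar, on the screw axis, 133 mm above the jaw's underside (unloaded). The bar: level steel rod 13 mm thick, 160 mm long, through the screw's head (radius 16 mm, 17 mm above and below the bar); balls of 20 mm at its ends. At the start within 0.5 rad of the clamp's y. Clockwise from above lowers the jaw.
- bar_end (a point): Centre of the ball at one end of the bar, 80 mm from the screw axis. The screw stays where it is left. It takes 0.25 Nm to turn freely (4 N of push 60 mm from the axis) and 0.0032 Nm more for each newton with which the jaw presses: at 60 N about 7.4 N of push 60 mm from the axis, at 120 N about 10.5 N.
- blank: The workpiece: glued-up wooden box blank, 160 mm long (its x), 64 mm wide (its y), two boards with a narrower core between; overall height 46 to 54 mm, differing from piece to piece. Origin: centre of its underside. It lies on the bed, far end under the jaw, 40 to 70 mm short of the back stop, up to 10 mm off the middle, a little askew. About 0.34 kg.
- mug: White mug, 80 mm across, 92 mm high, beside the clamp; origin: centre of its underside. To be left alone.
- glue: White glue bottle, 54 mm across, 130 mm high, beside the clamp; origin: centre of its underside. To be left alone.
- tin: Plain metal tin, 72 mm across, 75 mm high, beside the clamp; origin: centre of its underside. To be left alone.

How it is judged:
On the way, in this order (a step that is already met when the one before it is completed fails the run):
1. the blank is home against the back stop (within 5 mm) while the jaw does not yet press on it (x of blank in the frame of seat above -0.005 m and contact force between jaw and blank below 1 N), for 0.2 s.
2. the jaw presses on the blank with more than 30 N (contact force between jaw and blank above 30 N), for 0.2 s.
At the end, for the whole second after the job is handed in: The blank lies flat on the bed, home against the back stop (within 5 mm), within 20 mm of the middle and 0.12 rad of square, at rest, and the jaw alone holds it down with 30 to 120 N (contact force between jaw and blank between 30 and 120 N and x of blank in the frame of seat above -0.005 m and y of blank in the frame of seat between -0.02 and 0.02 m and z of blank in the frame of seat below 0.004 m and angle between the x axis of blank and the x axis of clamp, either way round below 0.12 rad and angle between blank's own z axis and vertical below 0.05 rad and linear speed of blank below 0.01 m/s); the robot touches nothing.
It fails at once if the jaw presses on the blank with more than 120 N (contact force between jaw and blank above 120 N).
It fails at once if the mug, bottle or tin is moved by more than 30 mm (distance of any of mug, glue, tin from where it was at the start of the episode above 0.03 m).
It also fails if it takes over 69 s, if anything falls off the work surface, if the arm or the gripper's body presses on something with over 40 N, if the wrist force passes 120 N, or if a joint passes its speed limit or range.

## Working session

There is one attempt and no reset: what is moved stays moved. The work goes in short steps, Python scripts to look and compute and a shell command to move; the robot and the scene stay as the last step left them, time stands still between calls to the robot, and variables do not carry over. Pictures are saved under pics/ and viewed, at most 10 in all, crops included, and the job is handed in when it is done.

```bash
mkdir -p pics
python3 - <<'E'
from bench import telemetry, optics
import cv2, numpy as np
for n in ["scene","side"]:
    p,d=optics.snapshot(n); cv2.imwrite(f"pics/{n}0.png",p[:,:,::-1]); np.save(f"pics/{n}0.npy",d)
    c=optics.camera_params(n); R=np.array(c["R"]);t=np.array(c["t"]); print(n,c["fx"],c["cx"],c["cy"],"pos",-R.T@t,"fwd",R[2])
print(optics.camera_params("wrist")["mount"]); s=telemetry.state(); print(s["time"],s["tool_pos"],s["tool_rot"])
E
```

```text
scene 453.755905690517 317.22783878256206 239.44673161492838 pos [1.04065428 0.71408278 0.68682775] fwd [-0.46410007 -0.68611503 -0.56022967]
side 577.4052163875136 321.4209064471812 229.62536739256296 pos [0.37873952 0.66028282 0.98993728] fwd [ 0.21405682 -0.58052388 -0.78560276]
[[-1.12341049e-04 -9.61608126e-01 -2.74426310e-01  7.69516738e-02]
 [ 9.99999917e-01 -2.15448867e-04  3.45580354e-04  3.46538723e-04]
 [-3.91437714e-04 -2.74426248e-01  9.61608070e-01 -1.70372491e-01]
 [ 0.00000000e+00  0.00000000e+00  0.00000000e+00  1.00000000e+00]]
0.1 [ 0.20555269 -0.53638137  0.21370793] [-3.13989551e+00 -3.60869471e-04  3.65825195e-01]
```

View pics/scene0.png

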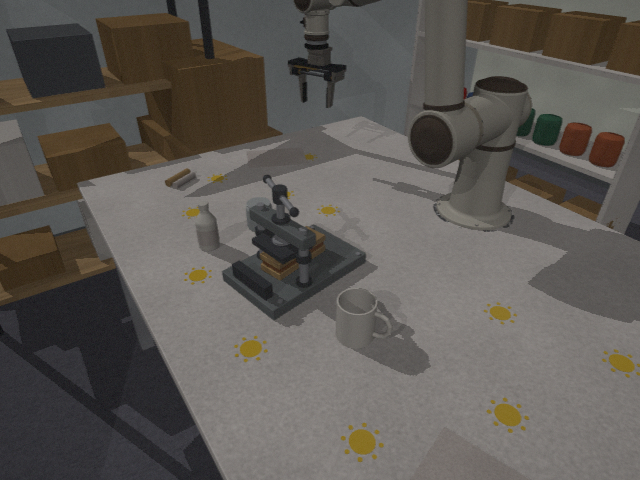

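View pics/side0.png

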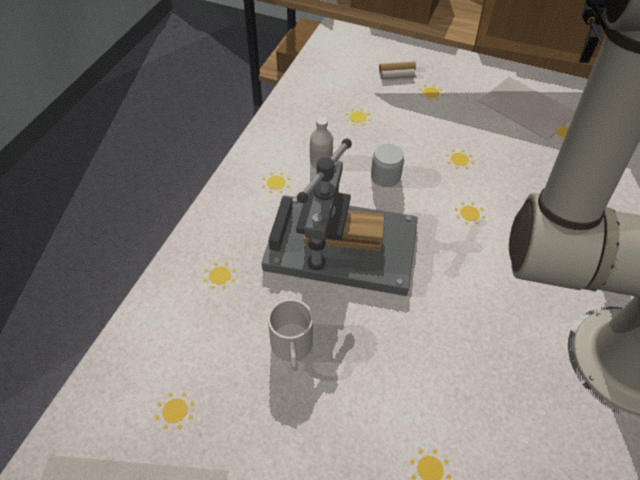

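The side view shows the bed with corners at about (283,198), (418,212), (408,285) and (267,265). The bar balls are at (347,145) and (302,197), and the blank is at about (355,230). The mug is at (291,330), the bottle at (321,145) and the tin at (387,165).

```bash
cat > h.py <<'E'
import numpy as np, cv2
from bench import telemetry, optics
from scipy.spatial.transform import Rotation as Ro
def cam(n):
    c=optics.camera_params(n); K=np.array([[c["fx"],0,c["cx"]],[0,c["fy"],c["cy"]],[0,0,1.]])
    if "mount" in c:
        s=telemetry.state(); M=np.array(c["mount"]); Rt=Ro.from_euler("xyz",s["tool_rot"]).as_matrix()
        Rcw=Rt@M[:3,:3]; o=Rt@M[:3,3]+s["tool_pos"]
    else:
        Rcw=np.array(c["R"]).T; o=-Rcw@np.array(c["t"])
    return K,Rcw,o
def cloud(d,C):
    K,Rc,o=C; v,u=np.mgrid[:480,:640]; r=np.stack([(u-K[0,2])/K[0,0],(v-K[1,2])/K[1,1],np.ones_like(u)],-1)
    return (r*d[...,None])@Rc.T+o
def onz(px,z,C):
    K,Rc,o=C; px=np.atleast_2d(px); r=np.c_[(px-K[:2,2])/[K[0,0],K[1,1]],np.ones(len(px))]@Rc.T
    return o+r*((z-o[2])/r[:,2])[:,None]
E
python3 - <<'E'
from h import *
np.set_printoptions(precision=4,suppress=True)
for n in ["side","scene"]:
    C=cam(n); d=np.load(f"pics/{n}0.npy"); im=cv2.imread(f"pics/{n}0.png"); P=cloud(d,C); ok=d>0
    reg=ok&(P[...,0]>.35)&(P[...,0]<.95)&(abs(P[...,1])<.4)
    print(n,"table z",np.median(P[reg&(abs(P[...,2])<.01)][:,2]))
    hsv=cv2.cvtColor(im,cv2.COLOR_BGR2HSV)
    bed=reg&(P[...,2]>.022)&(P[...,2]<.038)&(hsv[...,2]<110)
    m=cv2.morphologyEx(bed.astype(np.uint8),cv2.MORPH_OPEN,np.ones((3,3)))
    k,l,st,_=cv2.connectedComponentsWithStats(m); j=1+np.argmax(st[1:,4]); q=P[l==j]
    r=cv2.minAreaRect(q[:,:2].astype(np.float32)); print("bed rect",r,"z",np.median(q[:,2]))
    # tall things
    for lo,hi,nm in [(.205,.26,"bar"),(.14,.18,"beam")]:
        q=P[reg&(P[...,2]>lo)&(P[...,2]<hi)]; print(nm,len(q),cv2.minAreaRect(q[:,:2].astype(np.float32)),np.median(q,0))
    br=reg&(hsv[...,1]>90)&(hsv[...,0]<25)&(P[...,2]>.07)&(P[...,2]<.1)
    q=P[br]; print("blank top",len(q),np.median(q[:,2]),cv2.minAreaRect(q[:,:2].astype(np.float32)))
    t=reg&(P[...,2]>.05); k,l,st,_=cv2.connectedComponentsWithStats(t.astype(np.uint8))
    for j in range(1,k):
        if st[j,4]>150: q=P[l==j]; print("obj",st[j],q.min(0),q.max(0))
C=cam("side"); print("corners",onz([(283,198),(418,212),(408,287),(265,266)],.03,C))
C=cam("side"); print("balls",onz([(347,145),(302,197)],.229,C)); C=cam("scene"); print(onz([(267,180),(294,212)],.229,C))
E
```

```text
side table z 0.0006884935735134157
bed rect ((0.5878002643585205, -0.04254068434238434), (0.29193487763404846, 0.19127428531646729), 10.567039489746094) z 0.03077623191780887
bar 816 ((0.6311458349227905, -0.03376118093729019), (0.17613866925239563, 0.0315411202609539), 85.40841674804688) [ 0.6301 -0.0257  0.2347]
beam 1367 ((0.6308526396751404, -0.033874936401844025), (0.040689583867788315, 0.1842823475599289), 9.893196105957031) [0.6221 0.0013 0.1656]
blank top 988 0.0778775352633489 ((0.561572790145874, -0.044225018471479416), (0.10164953768253326, 0.09298819303512573), 14.74534797668457)
obj [310 117  23  40 659] [ 0.6981 -0.2795  0.05  ] [ 0.7511 -0.2317  0.1348]
obj [ 296  138   88  125 4856] [ 0.5077 -0.1273  0.05  ] [0.6778 0.0584 0.249 ]
obj [372 144  32  30 757] [ 0.532 -0.309  0.05 ] [ 0.6029 -0.2361  0.0811]
obj [269 196  23  50 580] [ 0.6995 -0.0795  0.0502] [0.7412 0.0425 0.071 ]
obj [ 268  299   45   70 1317] [0.5618 0.1615 0.0501] [0.641  0.2709 0.096 ]
scene table z -0.00024613383910465636
bed rect ((0.5920975208282471, -0.0394156351685524), (0.30385375022888184, 0.1
[... 334 characters left out ...]
.0137  0.1638]
blank top 203 0.07638245171975688 ((0.5936168432235718, -0.046511806547641754), (0.16150841116905212, 0.0659952387213707), 15.010065078735352)
obj [ 246  175   80  104 4028] [ 0.508  -0.3054  0.0501] [0.6856 0.0619 0.2464]
obj [195 201  23  36 561] [ 0.6997 -0.2715  0.0501] [ 0.7533 -0.2311  0.1316]
obj [232 260  41  34 522] [ 0.6997 -0.0779  0.05  ] [0.7425 0.0447 0.068 ]
obj [ 336  288   57   44 1426] [0.5618 0.1646 0.0501] [0.6429 0.2728 0.0949]
corners [[ 0.7514 -0.0996  0.03  ]
 [ 0.4636 -0.1742  0.03  ]
 [ 0.4298  0.02    0.03  ]
 [ 0.7112  0.0807  0.03  ]]
balls [[ 0.6161 -0.1107  0.229 ]
 [ 0.6443  0.0431  0.229 ]]
[[ 0.6229 -0.1049  0.229 ]
 [ 0.6457  0.0477  0.229 ]]
```

```bash
r='[0.0933,-0.0769,0,0,0,0,0.22]'; python3 -m creep '[[0.0933,-0.0769,0,0,0,0,0.22],[0.0933,-0.0769,0,0,0,0,0.22],[0.0933,-0.0769,0,0,0,0,0.22],[0.0933,-0.0769,0,0,0,0,0.22],[0.0933,-0.0769,0,0,0,0,0.22],[0.0933,-0.0769,0,0,0,0,0.22],[0.0933,-0.0769,0,0,0,0,0.22],[0.0933,-0.0769,0,0,0,0,0.22]]'
python3 -m creep '[[0.0933,-0.0769,0,0,0,0,0.22],[0.0933,-0.0769,0,0,0,0,0.22],[0.0933,-0.0769,0,0,0,0,0.22],[0.0933,-0.0769,0,0,0,0,0.22],[0.0933,-0.0769,0,0,0,0,0.22],[0.0933,-0.0769,0,0,0,0,0.22],[0.0933,-0.0769,0,0,0,0,0.22],[0,0,0,0,0,0,0.22]]'
python3 -c "from bench import telemetry as t;print(t.state()['joint_positions'])"
```

```text
time: 0.77
tool_pos: [0.3491, -0.2826, 0.2142]
tool_rot: [-3.141, 0.0, 0.365]
force: [0.7, -0.6, 0.3]
opening: 0.0409
grip_force: 0.0
time: 1.43
tool_pos: [0.4754, -0.0585, 0.2142]
tool_rot: [-3.139, -0.001, 0.372]
force: [-0.1, 0.7, 0.2]
opening: 0.02
grip_force: 0.0
[-0.37718366 -0.0955077   1.85778834  0.002566    1.37992779  0.82129692]
```

```bash
python3 -m creep '[[0,0,0,0,0,-0.2345,0.22],[0,0,0,0,0,-0.2345,0.22],[0,0,0,0,0,-0.2345,0.22],[0,0,0,0,0,-0.2345,0.22],[0,0,0,0,0,-0.2345,0.22],[0,0,0,0,0,-0.2345,0.22],[0,0,0,0,0,-0.2345,0.22],[0,0,0,0,0,-0.2345,0.22]]' >/dev/null
python3 -m creep '[[0,0,0,0,0,-0.2345,0.22],[0,0,0,0,0,-0.2345,0.22],[0,0,0,0,0,-0.2345,0.22],[0,0,0,0,0,-0.2345,0.22],[0,0,0,0,0,-0.2345,0.22],[0,0,0,0,0,-0.2345,0.22],[0,0,0,0,0,-0.2345,0.22],[0,0,0,0,0,-0.2345,0.22]]' >/dev/null
python3 -m creep '[[0,0,0,0,0,-0.2345,0.22],[0,0,0,0,0,-0.2345,0.22],[0,0,0,0,0,-0.2345,0.22],[0,0,0,0,0,-0.2345,0.22],[0,0,0,0,0,-0.2345,0.22],[0,0,0,0,0,-0.2345,0.22],[0,0,0,0,0,-0.2345,0.22],[0,0,0,0,0,-0.2345,0.22],[0,0,0,0,0,0,0.22]]'
python3 - <<'E'
from h import *
np.set_printoptions(precision=4,suppress=True)
C=cam("wrist"); p,d=optics.snapshot("wrist"); cv2.imwrite("pics/w1.png",p[:,:,::-1]); np.save("pics/w1.npy",d)
P=cloud(d,C); hsv=cv2.cvtColor(p,cv2.COLOR_RGB2HSV)
a=np.deg2rad(10); x=np.array([np.cos(a),np.sin(a)]); y=np.array([-x[1],x[0]]); o=np.array([.6315,-.033])
br=(d>0)&(hsv[...,1]>80)&(hsv[...,0]<25)&(P[...,2]>.06)&(P[...,2]<.1); q=P[br]; print(len(q),np.median(q[:,2]) if len(q) else 0)
q=q[:,:2]-o; q=np.c_[q@x,q@y]; print(q.min(0),q.max(0),cv2.minAreaRect(q.astype(np.float32)))
E
```

```text
time: 3.52
tool_pos: [0.4735, -0.0639, 0.2142]
tool_rot: [3.141, -0.001, -2.968]
force: [-0.3, -1.0, 0.1]
opening: 0.0198
grip_force: 0.0
5492 0.07737099363594732
[-0.1229 -0.0492] [-0.031   0.0197] ((-0.07512901723384857, -0.01485268771648407), (0.09195206314325333, 0.06356720626354218), 4.108499526977539)
```

View pics/w1.png

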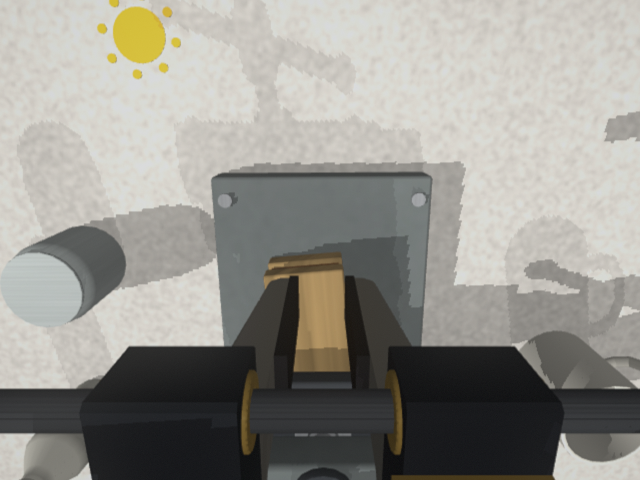

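The wrist picture shows the blank between the fingers, with its near end at about (305,262). It is about 4° askew and 41 mm short of home. Its middle is about 10 mm toward the tin, on the left. Next I lower the fingers behind its end and push.

```bash
python3 -m creep '[[0,-0.03,0.1,0,0,0,0.22],[0,0,0.1,0,0,0,0.22],[0,0,0.1,0,0,0,0.22],[0,0,0.1,0,0,0,0.22],[0,0,0.1,0,0,0,0.22],[0,0,0.06,0,0,0,0.22],[0,0,0,0,0,0,0.22]]'
python3 -m creep '[[-0.03,0,0,0,0,0,0.22],[-0.03,0,0,0,0,0,0.22],[-0.02,0,0,0,0,0,0.22],[-0.02,0,0,0,0,0,0.22],[-0.02,0,0,0,0,0,0.22],[-0.02,0,0,0,0,0,0.22],[-0.02,0,0,0,0,0,0.22]]'
python3 -m creep '[[-0.01,0,0,0,0,0,0.22],[-0.01,0,0,0,0,0,0.22],[-0.01,0,0,0,0,0,0.22],[-0.01,0,0,0,0,0,0.22],[-0.01,0,0,0,0,0,0.22]]'
```

```text
time: 4.15
tool_pos: [0.4716, -0.0711, 0.0423]
tool_rot: [3.137, -0.008, -2.974]
force: [-0.9, 0.4, 0.2]
opening: 0.0203
grip_force: 0.0
time: 4.73
tool_pos: [0.5231, -0.0641, 0.0469]
tool_rot: [3.141, -0.001, -2.97]
force: [-4.7, -0.5, 2.9]
opening: 0.0201
grip_force: 2.4
time: 5.15
tool_pos: [0.5377, -0.0618, 0.0466]
tool_rot: [-3.141, -0.0, -2.971]
force: [-4.0, -1.6, 3.1]
opening: 0.0204
grip_force: 2.1
```

```bash
python3 -m creep '[[-0.007,0,0,0,0,0,0.22],[-0.007,0,0,0,0,0,0.22],[-0.007,0,0,0,0,0,0.22]]'
python3 -m creep '[[-0.005,0,0,0,0,0,0.22],[-0.005,0,0,0,0,0,0.22]]'
```

```text
time: 5.4
tool_pos: [0.5439, -0.0607, 0.0465]
tool_rot: [-3.142, 0.0, -2.971]
force: [-3.5, -0.2, 2.4]
opening: 0.02
grip_force: 1.9
time: 5.57
tool_pos: [0.5464, -0.0603, 0.0465]
tool_rot: [3.142, -0.001, -2.97]
force: [-9.0, -2.2, 6.5]
opening: 0.0199
grip_force: 4.9
```

```bash
python3 -m creep '[[-0.005,0,0,0,0,0,0.22],[-0.003,0,0,0,0,0,0.22],[0,0,0,0,0,0,0.22],[0,0,0,0,0,0,0.22]]'
python3 -m creep '[[0.02,0,0,0,0,0,0.22],[0.05,0,0,0,0,0,0.22],[0.1,0,0,0,0,0,0.22],[0.1,0,0,0,0,0,0.22],[0,0,-0.1,0,0,0,0.22],[0,0,-0.13,0,0,0,0],[0,0,-0.13,0,0,0,0],[0,0,-0.13,0,0,0,0],[0,0,-0.13,0,0,0,0],[0,0,0,0,0,0,0]]'
python3 - <<'E'
from h import *
np.set_printoptions(precision=4,suppress=True)
a=np.deg2rad(10); x=np.array([np.cos(a),np.sin(a)]); y=np.array([-x[1],x[0]]); o=np.array([.6315,-.033])
for n in ["wrist","scene","side"]:
    C=cam(n); p,d=optics.snapshot(n); cv2.imwrite(f"pics/{n}2.png",p[:,:,::-1]); P=cloud(d,C); hsv=cv2.cvtColor(p,cv2.COLOR_RGB2HSV)
    br=(d>0)&(hsv[...,1]>80)&(hsv[...,0]<25)&(P[...,2]>.065)&(P[...,2]<.095)&(P[...,0]>.45)&(P[...,0]<.75)&(abs(P[...,1]+.04)<.1); q=P[br]; z=np.median(q[:,2])
    q=q[:,:2]-o; q=np.c_[q@x,q@y]; print(n,len(q),z,q.min(0),q.max(0),cv2.minAreaRect(q.astype(np.float32)))
    bar=(d>0)&(P[...,2]>.215)&(P[...,2]<.245)&(np.hypot(P[...,0]-o[0],P[...,1]-o[1])<.1); q=P[bar]
    if len(q)>50:
        r=q[:,:2]-o; f=r[np.hypot(*r.T)>.03]; u=f*np.sign(f[:,1:]); print("bar ang deg",np.rad2deg(np.arctan2(*u.mean(0)[::-1])),"mid",q[:,:2].min(0)/2+q[:,:2].max(0)/2, q[:,2].max())
    bd=(d>0)&(P[...,2]>.022)&(P[...,2]<.038)&(hsv[...,2]<120)&(abs(P[...,0]-.59)<.2)&(abs(P[...,1]+.04)<.15)
    print("bed",cv2.minAreaRect(P[bd][:,:2].astype(np.float32)))
E
```

```text
time: 5.9
tool_pos: [0.5463, -0.0603, 0.0464]
tool_rot: [3.141, -0.007, -2.97]
force: [-15.5, -3.8, 11.1]
opening: 0.0203
grip_force: 7.6
time: 6.73
tool_pos: [0.4744, -0.0753, 0.242]
tool_rot: [-3.132, 0.016, -2.97]
force: [1.1, -0.7, 0.3]
opening: 0.0004
grip_force: 0.0
wrist 39 0.0774161178155387 [-0.0527 -0.0172] [-0.0327 -0.0163] ((-0.04268110170960426, -0.016740592196583748), (0.0009231844451278448, 0.020025519654154778), 89.78773498535156)
bed ((0.5359057784080505, -0.05294434726238251), (0.183750718832016, 0.19016489386558533), 10.330085754394531)
scene 509 0.07658904130915511 [ 0.0226 -0.0464] [0.0821 0.0198] ((0.05300482362508774, -0.01362437754869461), (0.058859776705503464, 0.06609515845775604), 1.7864115238189697)
bar ang deg 80.40795444905682 mid [ 0.6323 -0.0294] 0.24498809684015288
bed ((0.5908762812614441, -0.040303148329257965), (0.30568990111351013, 0.19368098676204681), 10.32089900970459)
side 846 0.07744964330178267 [-0.0807 -0.051 ] [0.0797 0.0176] ((-0.0005549490451812744, -0.01700635999441147), (0.0686202198266983, 0.1603737473487854), 89.69640350341797)
bar ang deg 80.92548077090662 mid [ 0.6305 -0.0337] 0.24499550458097707
bed ((0.5912444591522217, -0.04294247925281525), (0.2982104420661926, 0.19459621608257294), 10.235760688781738)
```

View pics/scene2.png

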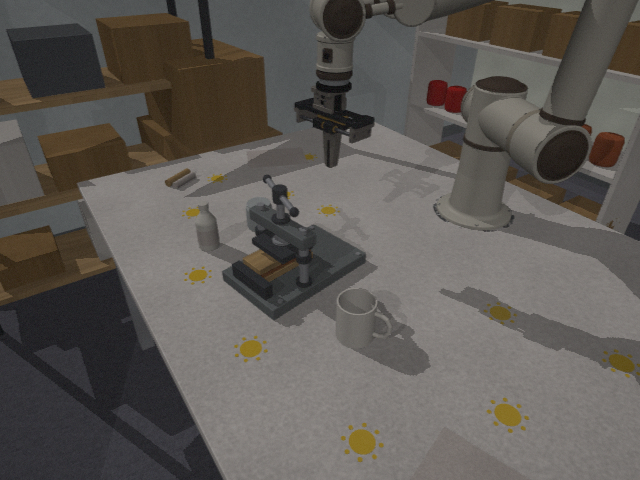

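The blank is home, with its x from −80.7 to +79.7 mm against the stop, but its middle is about 15 mm off centre. I turn the screw about 160° first, which swings the bar out of the way. Then I centre the blank with the gripper.

```bash
python3 -m creep '[[0,0,0,0,0,0.2155,0],[0,0,0,0,0,0.2155,0],[0,0,0,0,0,0.2155,0],[0,0.097,0,0,0,0,0],[0,0.097,0,0,0,0,0],[0,0.097,0,0,0,0,0],[0,0.097,0,0,0,0,0]]' >/dev/null
python3 -m creep '[[-0.1014,0,0,0,0,0,0],[-0.1014,0,0,0,0,0,0],[-0.1014,0,0,0,0,0,0],[-0.1014,0,0,0,0,0,0],[0,0,0.078,0,0,0,0],[0,0,0.078,0,0,0,0],[0,0,0,0,0,0,0],[0,0,0,0,0,0,0]]'
python3 - <<'E'
from h import *
p,d=optics.snapshot("side"); cv2.imwrite("pics/side3.png",cv2.resize(p[80:330,200:480,::-1],None,fx=2,fy=2)); print(telemetry.state()["joint_positions"])
E
```

```text
time: 8.13
tool_pos: [0.6066, 0.0214, 0.1824]
tool_rot: [3.141, -0.007, 2.974]
force: [0.0, 0.7, -0.4]
opening: 0.0006
grip_force: 0.0
[-1.63737052e-01  2.67620014e-01  1.52994066e+00  2.12317419e-04
  1.34649892e+00 -1.56712068e+00]
```

View pics/side3.png

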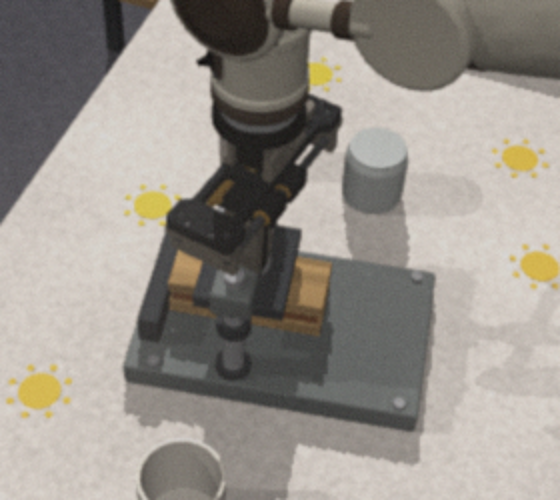

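The cropped view shows the shut fingers beside the bar on its robot side, with the tip near (265,265). Nothing is touching.

```bash
python3 -m creep '[[-0.02,0,-0.025,0,0,0,0],[-0.015,0,0,0,0,0,0],[-0.01,0,0,0,0,0,0],[-0.007,0,0,0,0,0,0],[-0.005,0,0,0,0,0,0],[0,0,0,0,0,0,0]]'
python3 -m creep '[[-0.0177,0.0048,0,0,0,0.2,0],[-0.0177,0.0048,0,0,0,0.2,0],[-0.0177,0.0048,0,0,0,0.2,0],[-0.0177,0.0048,0,0,0,0.2,0],[-0.0177,0.0048,0,0,0,0.2,0],[0,0,0,0,0,0,0]]'
```

```text
time: 8.68
tool_pos: [0.6253, 0.0182, 0.1934]
tool_rot: [3.142, -0.001, 2.974]
force: [-1.2, -0.0, 0.1]
opening: 0.0003
grip_force: 0.6
time: 9.18
tool_pos: [0.652, 0.0155, 0.1921]
tool_rot: [-3.141, -0.003, 2.448]
force: [-0.8, 1.0, -1.2]
opening: 0.0006
grip_force: 0.7
```

```bash
cat >> h.py <<'E'
def bar(z0,o=np.array([.6315,-.034])):
    s=telemetry.state(); tp=np.array(s["tool_pos"])[:2]
    for n in ["side","scene"]:
        C=cam(n); p,d=optics.snapshot(n); P=cloud(d,C); R=np.hypot(P[...,0]-o[0],P[...,1]-o[1])
        q=P[(d>0)&(abs(P[...,2]-z0)<.012)&(R<.095)&(R>.025)][:,:2]
        q=q[np.hypot(*(q-tp).T)>.032]-o
        t=2*np.arctan2(q[:,1],q[:,0]); a=np.rad2deg(np.arctan2(np.sin(t).mean(),np.cos(t).mean())/2)
        print(n,len(q),"bar line deg",round(a,1),"spread",round(np.hypot(np.sin(t).mean(),np.cos(t).mean()),3))
    r=tp-o; print("tcp radial deg",np.rad2deg(np.arctan2(r[1],r[0])),"r",np.hypot(*r),"yaw",np.rad2deg(s["tool_rot"][2]),"z",s["tool_pos"][2],"j6",s["joint_positions"][5])
E
python3 -c "from h import *; bar(.229)"
```

```text
side 255 bar line deg 49.8 spread 0.991
scene 70 bar line deg 51.8 spread 0.994
tcp radial deg 67.49331928213913 r 0.05363338646433356 yaw 140.2703718166834 z 0.1920528489713862 j6 -1.0389512227868127
```

```bash
python3 -m creep '[[-0.0207,0.005,0,0,0,0.2333,0],[-0.0207,0.005,0,0,0,0.2333,0],[-0.0207,0.005,0,0,0,0.2333,0],[-0.0207,0.005,0,0,0,0.2333,0],[-0.0207,0.005,0,0,0,0.2333,0],[-0.0207,0.005,0,0,0,0.2333,0],[-0.0207,0.005,0,0,0,0.2333,0],[-0.0207,0.005,0,0,0,0.2333,0],[-0.0207,0.005,0,0,0,0.2333,0]]'
python3 -c "from h import *; bar(.224)"
```

```text
time: 10.03
tool_pos: [0.6849, -0.0281, 0.1929]
tool_rot: [3.141, -0.002, 1.349]
force: [0.4, 4.4, -2.3]
opening: 0.0004
grip_force: 2.0
side 287 bar line deg -12.2 spread 0.99
scene 225 bar line deg -16.4 spread 0.987
tcp radial deg 6.269569121919656 r 0.053722356537258854 yaw 77.27540659894107 z 0.19286815128420365 j6 0.003929228327779846
```

```bash
python3 -m creep '[[-0.0207,0.005,0,0,0,0.2333,0],[-0.0207,0.005,0,0,0,0.2333,0],[-0.0207,0.005,0,0,0,0.2333,0],[-0.0207,0.005,0,0,0,0.2333,0],[-0.0207,0.005,0,0,0,0.2333,0],[-0.0207,0.005,0,0,0,0.2333,0],[-0.0207,0.005,0,0,0,0.2333,0],[-0.0207,0.005,0,0,0,0.2333,0],[-0.0207,0.005,0,0,0,0.2333,0],[0,0,0,0,0,0,0]]'
python3 -m creep '[[0.07,0,0,0,0,0,0],[0,0,-0.1,0,0,0,0],[0,0,-0.1,0,0,0,0],[0,0,-0.1,0,0,0,0],[0,0,0,0,0,0,0]]'
python3 -c "from h import *; bar(.22)"
```

```text
time: 10.97
tool_pos: [0.66, -0.0782, 0.1935]
tool_rot: [3.141, -0.002, 0.253]
force: [2.5, 0.9, -1.0]
opening: 0.0005
grip_force: 1.4
time: 11.38
tool_pos: [0.6831, -0.0736, 0.2923]
tool_rot: [3.134, -0.011, 0.259]
force: [0.8, 0.5, 1.3]
opening: 0.0006
grip_force: 0.0
side 414 bar line deg -77.3 spread 0.988
scene 321 bar line deg -77.7 spread 0.98
tcp radial deg -37.482842428092745 r 0.06500179564850887 yaw 14.851099983975772 z 0.2923065130819005 j6 1.0294210908723622
```

```bash
python3 -m creep '[[-0.097,-0.0483,0,0,0,0,0],[-0.097,-0.0483,0,0,0,0,0],[-0.097,-0.0483,0,0,0,0,0],[-0.097,-0.0483,0,0,0,0,0],[0,0,0,0,0,-0.2335,1],[0,0,0,0,0,-0.2335,1],[0,0,0,0,0,-0.2335,1],[0,0,0,0,0,-0.2335,1],[0,0,0,0,0,-0.2335,1]]' >/dev/null
python3 -m creep '[[0,0,0,0,0,-0.2335,1],[0,0,0,0,0,-0.2335,1],[0,0,0,0,0,-0.2335,1],[0,0,0,0,0,-0.2335,1],[0,0,0,0,0,-0.2335,1],[0,0,0,0,0,-0.2335,1],[0,0,0,0,0,-0.2335,1],[0,0,0,0,0,-0.2335,1],[0,0,0,0,0,-0.2335,1],[0,0,0,0,0,-0.2335,1]]' >/dev/null
python3 -m creep '[[0,0,0,0,0,-0.2335,1],[0,0,0,0,0,-0.2335,1],[0,0,0,0,0,-0.2335,1],[0,0,0,0,0,-0.2335,1],[0,0,0,0,0,-0.2335,1],[0,0,0,0,0,-0.2335,1],[0,0,0,0,0,-0.2335,1],[0,0,0,0,0,-0.2335,1],[0,0,0,0,0,-0.2335,1],[0,0,0,0,0,-0.2335,1]]' >/dev/null
python3 -m creep '[[0,0,0,0,0,0,1],[0,0,0,0,0,0,1]]'
```

```text
time: 14.07
tool_pos: [0.5523, -0.0454, 0.2819]
tool_rot: [3.141, -0.002, -2.976]
force: [0.3, 0.3, 0.1]
opening: 0.0918
grip_force: 0.0
```

```bash
python3 -m creep '[[-0.005,-0.048,0.09,0,0,-0.02,1],[0,0,0.1,0,0,0,1],[0,0,0.1,0,0,0,1],[0,0,0.1,0,0,0,1],[0,0,0.1,0,0,0,1],[0,0,0.1,0,0,0,1],[0,0,0.1,0,0,0,1],[0,0,0.09,0,0,0,1],[0,0,0,0,0,0,1],[0,0,0,0,0,0,1]]'
python3 -m creep '[[0,0,0,0,0,0,0.5],[0,0,0,0,0,0,0.5],[0,0,0,0,0,0,0.5],[0,0,0,0,0,0,0.5],[0,0,0,0,0,0,0.5],[0,0,0,0,0,0,0.5]]' 12
```

```text
time: 14.9
tool_pos: [0.5553, -0.059, 0.0479]
tool_rot: [3.14, -0.004, -2.965]
force: [0.5, -0.3, -0.2]
opening: 0.0919
grip_force: 0.0
time: 15.4
tool_pos: [0.5578, -0.0604, 0.0507]
tool_rot: [-3.14, 0.002, -2.965]
force: [-2.9, -2.9, 6.1]
opening: 0.0641
grip_force: 12.0
```

```bash
python3 -m creep '[[0,0.01,0,0,0,0,0.5],[0,0.01,0,0,0,0,0.5],[0,0.01,0,0,0,0,0.5],[0,0.01,0,0,0,0,0.5],[-0.008,0,0,0,0,0,0.5],[-0.006,0,0,0,0,0,0.5],[0,0,0,0,0,0,0.5]]'
python3 - <<'E'
from h import *
np.set_printoptions(precision=4,suppress=True)
a=np.deg2rad(10.2); x=np.array([np.cos(a),np.sin(a)]); y=np.array([-x[1],x[0]]); o=np.array([.6315,-.034])
for n in ["scene","side"]:
    C=cam(n); p,d=optics.snapshot(n); P=cloud(d,C); hsv=cv2.cvtColor(p,cv2.COLOR_RGB2HSV)
    br=(d>0)&(hsv[...,1]>80)&(hsv[...,0]<25)&(P[...,2]>.065)&(P[...,2]<.095)&(P[...,0]>.45)&(P[...,0]<.75)&(abs(P[...,1]+.04)<.1); q=P[br]; z=np.median(q[:,2])
    q=q[:,:2]-o; q=np.c_[q@x,q@y]; print(n,len(q),z,q.min(0),q.max(0),cv2.minAreaRect(q.astype(np.float32)))
E
```

```text
time: 15.98
tool_pos: [0.5552, -0.0501, 0.0493]
tool_rot: [-3.138, -0.01, -2.964]
force: [-16.2, -13.2, 10.2]
opening: 0.0645
grip_force: 12.6
scene 445 0.0765224558771812 [-0.0684 -0.0455] [0.0816 0.0864] ((0.02098168432712555, 0.02093213051557541), (0.08124510198831558, 0.16051095724105835), 56.9659538269043)
side 361 0.07754337858665783 [-0.0867 -0.0489] [0.0791 0.0519] ((-0.0026926547288894653, 0.0030706748366355896), (0.09356135874986649, 0.16206537187099457), 85.73002624511719)
```

```bash
python3 -m creep '[[0,0,0,0,0,0,1],[0,0,0,0,0,0,1],[0,0,0,0,0,0,1],[0,0,0,0,0,0,1],[0,0,-0.1,0,0,0,1],[0,0,-0.1,0,0,0,1],[0,0,-0.1,0,0,0,1],[0,0,-0.1,0,0,0,1],[0,0,-0.1,0,0,0,1],[0,0,-0.1,0,0,0,1]]'
python3 -m creep '[[0.1,0,-0.06,0,0,0,0],[0.1,0,0,0,0,0,0],[0.1,0,0,0,0,0,0],[0,0,0,0,0,0,0]]'
python3 - <<'E'
from h import *
np.set_printoptions(precision=4,suppress=True)
a=np.deg2rad(10.2); x=np.array([np.cos(a),np.sin(a)]); y=np.array([-x[1],x[0]]); o=np.array([.6315,-.034])
for n in ["scene","side","wrist"]:
    C=cam(n); p,d=optics.snapshot(n); P=cloud(d,C); hsv=cv2.cvtColor(p,cv2.COLOR_RGB2HSV)
    if n=="side": cv2.imwrite("pics/side4.png",cv2.resize(p[80:330,200:480,::-1],None,fx=2,fy=2))
    br=(d>0)&(hsv[...,1]>80)&(hsv[...,0]<25)&(P[...,2]>.065)&(P[...,2]<.095)&(P[...,0]>.45)&(P[...,0]<.75)&(abs(P[...,1]+.04)<.06); q=P[br]; z=np.median(q[:,2])
    q=q[:,:2]-o; q=np.c_[q@x,q@y]; print(n,len(q),z,q.min(0),q.max(0),cv2.minAreaRect(q.astype(np.float32)))
E
```

```text
time: 16.92
tool_pos: [0.5588, -0.0464, 0.2308]
tool_rot: [3.141, 0.0, -2.964]
force: [0.1, -1.2, -0.1]
opening: 0.0913
grip_force: 0.0
time: 17.25
tool_pos: [0.4667, -0.0624, 0.2468]
tool_rot: [3.141, -0.002, -2.965]
force: [-0.1, 0.4, -0.1]
opening: 0.0671
grip_force: 0.0
scene 451 0.07642875074952415 [-0.0758 -0.0464] [0.0817 0.0545] ((0.0029684975743293762, 0.006042890250682831), (0.06756217032670975, 0.16447116434574127), 73.72624206542969)
side 887 0.07766627919686753 [-0.0845 -0.0503] [0.0789 0.0503] ((-0.001859232783317566, 0.0013255253434181213), (0.08826973289251328, 0.1607149839401245), 83.93595123291016)
wrist 3503 0.07729994864545386 [-0.0844 -0.0376] [-0.037   0.0291] ((-0.05855599045753479, -0.00404663011431694), (0.0638316348195076, 0.04750506579875946), 85.0369873046875)
```

View pics/side4.png

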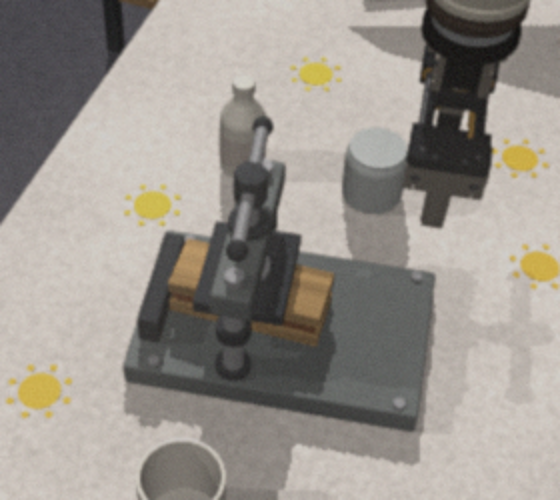

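The view shows the blank nearly centred, with its near end at about (312,300), but it is skewed by about 5°. A two-finger push against the stop should square it.

```bash
python3 -m creep '[[0,-0.013,0.1,0,0,0,0.22],[0,0,0.1,0,0,0,0.22],[0,0,0.1,0,0,0,0.22],[0,0,0.1,0,0,0,0.22],[0,0,0.1,0,0,0,0.22],[0,0,0.1,0,0,0,0.22],[0,0,0.07,0,0,0,0.22],[0,0,0,0,0,0,0.22]]'
python3 -m creep '[[-0.04,0,0,0,0,0,0.22],[-0.04,0,0,0,0,0,0.22],[-0.04,0,0,0,0,0,0.22],[-0.04,0,0,0,0,0,0.22],[-0.03,0,0,0,0,0,0.22],[-0.02,0,0,0,0,0,0.22],[-0.02,0,0,0,0,0,0.22],[-0.01,0,0,0,0,0,0.22]]'
python3 -m creep '[[-0.005,0,0,0,0,0,0.22],[-0.005,0,0,0,0,0,0.22],[-0.005,0,0,0,0,0,0.22]]'
```

```text
time: 18.07
tool_pos: [0.4682, -0.0649, 0.0416]
tool_rot: [3.136, -0.007, -2.964]
force: [0.5, 1.0, 0.6]
opening: 0.0201
grip_force: 0.0
time: 18.73
tool_pos: [0.5413, -0.0542, 0.0465]
tool_rot: [-3.141, -0.003, -2.964]
force: [-12.0, -4.0, 9.2]
opening: 0.0205
grip_force: 6.3
time: 18.98
tool_pos: [0.5415, -0.0543, 0.0465]
tool_rot: [3.141, -0.013, -2.964]
force: [-24.4, -6.0, 19.9]
opening: 0.0203
grip_force: 12.9
```

```bash
python3 -m creep '[[0.04,0,0,0,0,0,0.22],[0.04,0,0,0,0,0,0.5],[0.02,0,0,0,0,0,1],[0,0,0,0,0,0.16,1],[0,0,0,0,0,0,1],[0,0,0,0,0,0,1],[0,0,0,0,0,0,1]]'
```

```text
time: 19.57
tool_pos: [0.5171, -0.0585, 0.0465]
tool_rot: [-3.141, 0.0, -3.046]
force: [0.8, -0.9, -1.0]
opening: 0.058
grip_force: 0.0
```

```bash
python3 -m creep '[[0,0,0,0,0,0,1],[0,0,0,0,0,0,1],[0,0.015,0,0,0,0,1],[-0.04,0,0,0,0,0,1],[-0.04,0,0,0,0,0,1],[-0.04,0,0,0,0,0,1],[-0.013,0,0,0,0,0,1],[0,0,0,0,0,0,1]]'
python3 -m creep '[[0,0,0,0,0,0,0.5],[0,0,0,0,0,0,0.5],[0,0,0,0,0,0,0.5],[0,0,0,0,0,0,0.5],[0,0,0,0,0,0,0.5],[0,0,0,0,0,0,0.5]]' 30
python3 -m creep '[[0.01,0,0,0,0,0,0.5],[0.01,0,0,0,0,0,0.5],[0,0,0,0,0,0,0.5]]'
```

```text
time: 20.23
tool_pos: [0.5567, -0.05, 0.0464]
tool_rot: [-3.141, 0.0, -3.047]
force: [0.3, 0.8, 0.2]
opening: 0.0918
grip_force: 0.0
time: 20.73
tool_pos: [0.5556, -0.0502, 0.0462]
tool_rot: [3.141, -0.001, -3.048]
force: [-2.5, 0.6, 1.7]
opening: 0.0635
grip_force: 30.0
time: 20.98
tool_pos: [0.5497, -0.0509, 0.0463]
tool_rot: [-3.142, 0.0, -3.049]
force: [0.2, 0.2, -0.5]
opening: 0.0638
grip_force: 30.0
```

```bash
python3 -m creep '[[0,0,0,0,0,-0.08,0.5],[0,0,0,0,0,-0.085,0.5],[0,0,0,0,0,0,0.5],[-0.008,0,0,0,0,0,0.5],[-0.008,0,0,0,0,0,0.5],[-0.005,0,0,0,0,0,0.5],[0,0,0,0,0,0,0.5]]'
```

```text
time: 21.57
tool_pos: [0.5564, -0.0496, 0.0462]
tool_rot: [3.141, -0.0, -2.962]
force: [-2.2, -0.7, 1.7]
opening: 0.0635
grip_force: 30.0
```

```bash
python3 -m creep '[[-0.006,0,0,0,0,0,0.5],[-0.006,0,0,0,0,0,0.5],[0,0,0,0,0,0,0.5]]'
python3 -m creep '[[-0.004,0,0,0,0,0,0.5],[-0.004,0,0,0,0,0,0.5],[0,0,0,0,0,0,0.5]]'
```

```text
time: 21.82
tool_pos: [0.5576, -0.0494, 0.0462]
tool_rot: [3.141, -0.006, -2.961]
force: [-12.6, -2.7, 9.9]
opening: 0.0636
grip_force: 30.0
time: 22.07
tool_pos: [0.5576, -0.0493, 0.0462]
tool_rot: [3.141, -0.012, -2.961]
force: [-22.4, -4.5, 17.0]
opening: 0.0638
grip_force: 30.0
```

```bash
python3 -m creep '[[0.01,0,0,0,0,0,0.5],[0,0,0,0,0,0,1],[0,0,0,0,0,0,1],[0,0,0,0,0,0,1],[0,0,0,0,0,0,1],[0,0,-0.1,0,0,0,1],[0,0,-0.13,0,0,0,1],[0,0,-0.13,0,0,0,1],[0,0,-0.13,0,0,0,1],[0,0,-0.13,0,0,0,1]]'
python3 -m creep '[[0.1,0,-0.05,0,0,0,0],[0.1,0,0,0,0,0,0],[0.1,0,0,0,0,0,0],[0,0,0,0,0,0,0],[0,0,0,0,0,0,0]]'
python3 - <<'E'
from h import *
np.set_printoptions(precision=4,suppress=True)
a=np.deg2rad(10.2); x=np.array([np.cos(a),np.sin(a)]); y=np.array([-x[1],x[0]]); o=np.array([.6315,-.034])
for n in ["scene","wrist"]:
    C=cam(n); p,d=optics.snapshot(n); P=cloud(d,C); hsv=cv2.cvtColor(p,cv2.COLOR_RGB2HSV); Q=np.stack([(P[...,:2]-o)@x,(P[...,:2]-o)@y],-1)
    br=(d>0)&(hsv[...,1]>80)&(hsv[...,0]<25)&(P[...,2]>.065)&(P[...,2]<.09)&(abs(Q[...,0])<.1)&(abs(Q[...,1])<.05)&((Q[...,0]>0)|(n=="wrist")); z=np.median(P[br][:,2])
    q=Q[br]; print(n,len(q),z,q.min(0),q.max(0),cv2.minAreaRect(q.astype(np.float32)))
bar(.22)
E
```

```text
time: 22.9
tool_pos: [0.5593, -0.0489, 0.2343]
tool_rot: [-3.142, 0.001, -2.962]
force: [0.5, 0.3, -0.1]
opening: 0.0919
grip_force: 0.0
time: 23.32
tool_pos: [0.4704, -0.0653, 0.2475]
tool_rot: [-3.141, 0.001, -2.963]
force: [0.7, -0.1, 0.2]
opening: 0.0606
grip_force: 0.0
scene 465 0.07631542733943564 [ 0.0276 -0.0315] [0.0818 0.0324] ((0.05539774149656296, 0.0007780268788337708), (0.0534384585916996, 0.06450437754392624), 1.9913341999053955)
wrist 3334 0.0773097870495982 [-0.0802 -0.0344] [-0.0377  0.0291] ((-0.058958083391189575, -0.002666883170604706), (0.06336822360754013, 0.042432751506567), 89.70578002929688)
side 414 bar line deg -77.2 spread 0.987
scene 323 bar line deg -77.8 spread 0.979
tcp radial deg -168.92582302464288 r 0.16294631244999724 yaw -169.70335425500403 z 0.2476531271172056 j6 -2.1429789770531427
```

The blank is now square, centred and home. Next is the second winding pass.

```bash
python3 -m creep '[[0,0,0,0,0,-0.073,0],[0,0.076,0,0,0,0,0],[0,0.076,0,0,0,0,0],[-0.087,0,0,0,0,0,0],[-0.087,0,0,0,0,0,0],[-0.087,0,0,0,0,0,0],[-0.087,0,0,0,0,0,0],[-0.087,0,0,0,0,0,0]]' >/dev/null
python3 -m creep '[[0,0,0.091,0,0,0,0],[0,0,0.091,0,0,0,0],[0,0,0,0,0,0,0],[0,0,0,0,0,0,0]]'
python3 -c "from h import *; bar(.22)"
```

```text
time: 24.52
tool_pos: [0.5875, 0.008, 0.1909]
tool_rot: [3.14, -0.004, -2.923]
force: [0.5, -0.2, 0.6]
opening: 0.0007
grip_force: 0.0
side 49 bar line deg -78.5 spread 0.991
scene 320 bar line deg -77.5 spread 0.979
tcp radial deg 136.29599956019575 r 0.06080906542606304 yaw -167.48445628660792 z 0.19089499093636986 j6 -1.9811553112249123
```

```bash
python3 -m creep '[[-0.03,0,0,0,0,0,0],[-0.02,0,0,0,0,0,0],[-0.01,0,0,0,0,0,0],[-0.0207,0.005,0,0,0,0.2333,0],[-0.0207,0.005,0,0,0,0.2333,0],[-0.0207,0.005,0,0,0,0.2333,0],[-0.0207,0.005,0,0,0,0.2333,0],[-0.0207,0.005,0,0,0,0.2333,0],[-0.0207,0.005,0,0,0,0.2333,0],[-0.0207,0.005,0,0,0,0.2333,0]]'
python3 -m creep '[[-0.0207,0.005,0,0,0,0.2333,0],[-0.0207,0.005,0,0,0,0.2333,0],[-0.0207,0.005,0,0,0,0.2333,0],[-0.0207,0.005,0,0,0,0.2333,0],[-0.0207,0.005,0,0,0,0.2333,0],[-0.0207,0.005,0,0,0,0.2333,0]]'
python3 -c "from h import *; bar(.215)"
```

```text
time: 25.45
tool_pos: [0.6483, 0.0164, 0.1924]
tool_rot: [-3.141, -0.004, 2.499]
force: [-2.4, 3.7, -2.7]
opening: 0.0004
grip_force: 2.0
time: 25.95
tool_pos: [0.6776, -0.0075, 0.1925]
tool_rot: [-3.141, -0.003, 1.767]
force: [-0.1, 3.7, -2.1]
opening: 0.0008
grip_force: 2.1
side 305 bar line deg 12.2 spread 0.991
scene 204 bar line deg 9.1 spread 0.985
tcp radial deg 29.93091455483664 r 0.05314789475459975 yaw 101.21424801373495 z 0.19248849398509418 j6 -0.3864026041231101
```

```bash
python3 -m creep '[[-0.0207,0.005,0,0,0,0.2333,0],[-0.0207,0.005,0,0,0,0.2333,0],[-0.0207,0.005,0,0,0,0.2333,0],[-0.0207,0.005,0,0,0,0.2333,0]]'
python3 -m creep '[[-0.0207,0.005,0,0,0,0.2333,0],[-0.0207,0.005,0,0,0,0.2333,0]]'
python3 -m creep '[[-0.0207,0.005,0,0,0,0.2333,0],[-0.0207,0.005,0,0,0,0.2333,0]]'
```

```text
time: 26.38
tool_pos: [0.6843, -0.0322, 0.1926]
tool_rot: [3.141, -0.002, 1.282]
force: [1.8, 4.2, -3.8]
opening: 0.0007
grip_force: 2.5
time: 26.55
tool_pos: [0.6831, -0.045, 0.1926]
tool_rot: [3.141, -0.003, 1.037]
force: [3.1, 4.9, -4.4]
opening: 0.0008
grip_force: 2.6
time: 26.72
tool_pos: [0.6788, -0.0572, 0.1927]
tool_rot: [3.141, -0.003, 0.793]
force: [3.5, 3.2, -4.2]
opening: 0.0004
grip_force: 2.6
```

```bash
cat > t.py <<'E'
from bench import telemetry as t
import numpy as np
s=t.state(); r=np.array(s["tool_pos"])-[.6315,-.034,0]; F=s["force"]; print("T",round(r[0]*F[1]-r[1]*F[0],3),"yaw",round(np.rad2deg(s["tool_rot"][2]),1),"r",round(np.hypot(r[0],r[1]),4),"grip",round(float(s["grip_force"]),2))
E
python3 -m creep '[[-0.0207,0.005,0,0,0,0.2333,0]]'>/dev/null; python3 t.py
python3 -m creep '[[-0.0207,0.005,0,0,0,0.2333,0]]'>/dev/null; python3 t.py
python3 -m creep '[[-0.0148,0.0036,0,0,0,0.1667,0]]'>/dev/null; python3 t.py
python3 -m creep '[[-0.0148,0.0036,0,0,0,0.1667,0]]'>/dev/null; python3 t.py
```

```text
T 0.289 yaw 38.4 r 0.0526 grip 2.57
T 0.253 yaw 31.4 r 0.0527 grip 2.81
T 0.34 yaw 26.4 r 0.0525 grip 3.13
T 0.384 yaw 21.5 r 0.0525 grip 3.46
```

```bash
python3 -m creep '[[-0.0089,0.0022,0,0,0,0.1,0]]'>/dev/null; python3 t.py
python3 -m creep '[[-0.0089,0.0022,0,0,0,0.1,0]]'>/dev/null; python3 t.py
```

```text
T 0.332 yaw 18.5 r 0.0525 grip 3.65
T 0.412 yaw 15.6 r 0.0524 grip 3.84
```

```bash
python3 -m creep '[[-0.0089,0.0022,0,0,0,0.1,0]]'>/dev/null; python3 t.py
python3 -m creep '[[-0.0089,0.0022,0,0,0,0.1,0]]'>/dev/null; python3 t.py
python3 -m creep '[[-0.006,0.0015,0,0,0,0.0667,0]]'>/dev/null; python3 t.py
python3 -c "from h import *; bar(.209)"
```

```text
T 0.397 yaw 12.6 r 0.0524 grip 4.04
T 0.459 yaw 9.6 r 0.0523 grip 4.24
T 0.454 yaw 7.6 r 0.0523 grip 4.41
side 281 bar line deg -82.8 spread 0.988
scene 181 bar line deg -87.6 spread 0.99
tcp radial deg -63.53989500755562 r 0.05227920276385674 yaw 7.600280945713569 z 0.192772946005216 j6 1.1312517680731196
```

```bash
python3 -m creep '[[0.03,0,0,0,0,0,0],[0.05,0,0,0,0,0,0],[0,0,-0.1,0,0,0,0],[0,0,-0.13,0,0,0,0],[0,0,-0.13,0,0,0,0],[0,0,0,0,0,0,0],[0,0,0,0,0,0,0]]'
python3 - <<'E'
from h import *
bar(.209)
o=np.array([.6315,-.034]);a=np.deg2rad(10.2); x=np.array([np.cos(a),np.sin(a)]); y=np.array([-x[1],x[0]])
C=cam("scene"); p,d=optics.snapshot("scene"); P=cloud(d,C); hsv=cv2.cvtColor(p,cv2.COLOR_RGB2HSV); Q=np.stack([(P[...,:2]-o)@x,(P[...,:2]-o)@y],-1)
br=(d>0)&(hsv[...,1]>80)&(hsv[...,0]<25)&(P[...,2]>.065)&(P[...,2]<.09)&(abs(Q[...,0]-.05)<.05)&(abs(Q[...,1])<.05); q=Q[br]; print(q.min(0),q.max(0),np.median(P[br][:,2]),cv2.minAreaRect(q.astype(np.float32)))
p,d=optics.snapshot("side"); cv2.imwrite("pics/side5.png",p[:,:,::-1])
E
```

```text
time: 28.15
tool_pos: [0.6785, -0.0788, 0.3059]
tool_rot: [3.137, -0.008, 0.134]
force: [-1.1, 0.2, -0.3]
opening: 0.0004
grip_force: 0.0
side 415 bar line deg -83.4 spread 0.987
scene 306 bar line deg -84.0 spread 0.98
tcp radial deg -43.62788031103103 r 0.06498247791372064 yaw 7.688800754931376 z 0.30591593675143053 j6 1.1448176821363059
[ 0.03613816 -0.03200651] [0.08153745 0.03536336] 0.07629539795077217 ((0.06080879271030426, 0.0003980472683906555), (0.044217631220817566, 0.0665835589170456), 4.723968029022217)
```

View pics/side5.png

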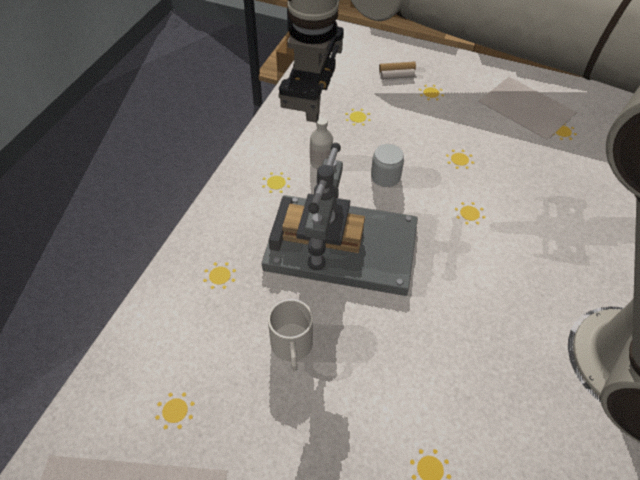

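The jaw is down on the blank, which is against the stop at about (283,230). The arm is clear at (310,90), and the mug, bottle and tin are where they were. I'm handing the job in.

```bash
python3 -c "from bench import job; print(job.hand_in())"
```

```text
the job is handed in; nothing more can be done
None
```

I handed the job in at about 28 s: the blank is home, square and centred, the jaw presses with roughly 60 N (estimated from the push on the bar), and the arm is clear with the mug, bottle and tin untouched; no verdict came back.

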